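# Washed measuring cylinder onto the hot-air dryer

### The job

Put the washed measuring cylinder to dry: turn it upside down and lower it over the tall peg of the glassware dryer until its rim sits flat on the steel deck, let go of it, and then start the dryer by pressing its green button fully in and letting it out again. Handle the cylinder gently - never drop it or let it topple - and leave the other glassware and bottles where they are.

Things in the scene. Friction and masses are not known exactly. Their poses are not given: they have to be found in the camera images.
- cylinder: measuring cylinder, milky white plastic, blue rings, blue hexagonal foot; starts upright on the bench, 70-120 g. Origin under the centre of the foot; z runs along the tube to the mouth. 200 long; tube 38 outside, 33 clear inside, open at the mouth only. Foot 8 thick, 68 across flats, 78 across corners; flats face the body's x axis and every 60 deg from it. Mass centre about 70 from the foot end
- cylinder_mouth (a point): centre of the cylinder's open mouth, at the rim, 200 along its z axis from the origin; z points out of the mouth. Laid on its side, the cylinder rests on a flat of its foot and on the rim (axis 4.5 deg from level, 34 above the bench at the foot, 19 at the rim) and does not roll
- dryer: hot-air glassware dryer, fixed: white case 370 wide (y), 300 deep (x), steel deck 90 above the bench (x -90 to +140), front panel sloping 45 deg. Origin under its centre, on the bench; x points from the panel to the back, y along the rows of upright pegs: front row at x -30 and y +108, 0, -108 (one tall, two short, any order), back row of three short ones at x +82, same y
- tall_peg: the one tall perforated steel peg in the front row, empty. Origin at its foot on the deck surface, z up. 120 high, 18 in diameter, domed top; its foot widens below 20 as a cone to 27 in diameter for the bottom 4, which centres the cylinder's mouth. Fixed to the deck
- short_peg_a: a short peg in the front row, 70 high, otherwise the same, carrying the upside-down beaker; origin at its foot on the deck
- short_peg_b: a short peg in the front row, 70 high, otherwise the same, empty; origin at its foot on the deck
- start_button (a joint): travel of the dryer's green start button in m: 0 out, 0.006 fully in. A spring returns it; about 1.5 N starts it moving and 5 N holds it fully in
- start_button_top (a point): centre of the green start button's outer face, 30 in diameter, standing 6 proud of its black housing ring (46 in diameter) on the dryer's sloping panel, near the panel's left end as seen by the robot; its z axis points out of the panel at 45 deg, towards the robot and up, and the button is pressed against this axis
- beaker: upside-down glass beaker, 70 in diameter, 90 high, drying on short_peg_a with its rim on the deck; origin at the centre of its mouth on the deck, z up. Loose: leave it
- flask: upside-down conical glass flask, 80 in diameter at the top and 37 at the neck, 130 high, drying on the middle peg of the back row; origin at the centre of its mouth on the deck. Loose: leave it
- sample_bottle_a: brown glass sample bottle with a black cap, 62 in diameter, 130 high, standing to the left; origin under its centre. Leave it
- sample_bottle_b: another such bottle, further back. Leave it
- wash_bottle: white plastic wash bottle with a red cap and a bent spout, 68 in diameter, 200 high; origin under its centre. Leave it
- bottle_brush: bottle brush lying on the bench at the left, 265 long, 36 in diameter; origin on the bench under the wire, its x axis towards the bristles. Leave it
- weighing_dish: shallow aluminium dish, 90 in diameter, 22 high, at the right; origin under its centre. Leave it

How it is judged (in metres and radians):
On the way, in this order (a step that is already met when the one before it is completed fails the run):
1. the cylinder stands mouth down over the tall peg, its rim flat on the deck, and has been let go (horizontal distance between cylinder_mouth and tall_peg below 0.006 m and z of cylinder_mouth in the frame of tall_peg below 0.005 m and angle between cylinder's own z axis and vertical above 3.07 rad and contact force between cylinder and the fingers below 0.05 N and linear speed of cylinder below 0.02 m/s), for 0.2 s.
2. then the green start button is pressed fully in (at least 5 of its 6 mm) with the cylinder still seated (value of joint start_button above 0.005 m and horizontal distance between cylinder_mouth and tall_peg below 0.006 m and z of cylinder_mouth in the frame of tall_peg below 0.005 m and angle between cylinder's own z axis and vertical above 3.07 rad), for 0.05 s.
At the end, for the whole second after the job is handed in: the cylinder rests mouth down over the tall peg: rim within 5 mm of the deck, mouth centre within 6 mm of the peg's axis, upright within 4 deg, at rest; the green button is out again (within 1 mm); beaker and flask are within 20 mm, and the bottles, brush and dish within 30 mm, of where they started (horizontal distance between cylinder_mouth and tall_peg below 0.006 m and z of cylinder_mouth in the frame of tall_peg below 0.005 m and angle between cylinder's own z axis and vertical above 3.07 rad and linear speed of cylinder below 0.02 m/s and value of joint start_button below 0.001 m and distance of each of beaker, flask from where it was at the start of the episode below 0.02 m and distance of each of sample_bottle_a, sample_bottle_b, wash_bottle, bottle_brush, weighing_dish from where it was at the start of the episode below 0.03 m); the robot touches nothing.
It fails at once if the cylinder is dropped, toppled or thrown: it moves faster than 0.6 m/s while no finger touches it (linear speed of cylinder above 0.6 m/s and contact force between cylinder and the fingers below 0.05 N).
It fails at once if the beaker or the flask is pushed more than 20 mm, or a bottle, the brush or the dish more than 30 mm (distance of any of beaker, flask from where it was at the start of the episode above 0.02 m or distance of any of sample_bottle_a, sample_bottle_b, wash_bottle, bottle_brush, weighing_dish from where it was at the start of the episode above 0.03 m).
It also fails if it takes over 72 s, if anything falls off the work surface, if the arm or the gripper's body presses on something with over 40 N, if the wrist force passes 120 N, or if a joint passes its speed limit or range.

### The arm

A 6-joint arm with a two-finger parallel gripper is mounted at the origin on the work surface. World frame = base frame: x ahead of the robot, y to its left, z up, the work surface at z = 0. Lengths are in mm, angles in rad, forces in N, time in s.
With the tool pointing down it reaches from about 325 to 1000 mm from the base axis. Payload 5.1 kg.
Tool frame: the origin (TCP) lies midway between the tips of the shut fingers; the grasp point (between the pads) lies 19 mm behind it; z points along the fingers, y is the line along which they close (so a half turn about z gives the same grasp; the last joint's range is limited). The gripper opens to 85 mm and grips with 20 to 120 N. Pads are 22 mm wide; open, the fingers measure 114 mm over their backs; the gripper's body (76 mm by 85 mm) begins 54 mm behind the grasp point. The pads swing forward as they close: fully open they stand 13 mm farther back than shut.
Start: joints at [1.112, 0.124, 1.65, -0, 1.367, -0.083], TCP at [238.58, 604.619, 210.922] pointing down, gripper open.
Joint ranges: [-2.61, 2.61], [-1.02, 2.33], [0.03, 2.71], [-1.35, 4.49], [0.32, 2.68], [-2.91, 2.91]. Speed limits (rad/s): [2.57, 2.57, 3.14, 3.14, 3.14, 3.14].

### API

Orientations are given as a 3x3 rotation matrix whose columns are the frame's x, y, z axes.
In Python, from bench import manip gives the robot as it stands. The module is installed in compiled form; this text tells all that it offers. Calls block until the motion is done:
- manip.reach(position, orientation): joint-space move of the TCP to a pose.
- manip.move_linear(position, v=150, attitude=None): straight line of the TCP; attitude=None keeps the orientation; v is the mean speed in mm/s.
- manip.move_j(angles): joint-space move.
- manip.set_gripper(opening): opening from 0.0 (shut) to 1.0 (fully open); the grip force is fixed at half the most; returns when the fingers have stopped.
- manip.pause(seconds).
- manip.inverse_kinematics(position, orientation): joint angles nearest the present ones, or None.
- manip.snapshot(name): name is "scene" or "side" or "wrist"; returns the picture (480x640x3 uint8, red, green, blue); there is no depth.
- manip.camera_model(name): a dict with "fov_y" (degrees; the focal length in pixels is half the picture's height over the tangent of half this angle, whatever the lens; pixels are square), "cx", "cy" (the principal point, pixels), "dist" ([k1, k2, p1, p2, k3] as OpenCV has them; the pictures are not rectified), "position" and "orientation" of the camera in the world. Camera axes: x right, y down, z forward; pixel columns grow to the right and rows downward; lengths in mm; the calibration is good to about 2 mm. A picture is of the moment at which its call begins: read the wrist's pose just before it. camera_model takes no time and is no camera call; for the wrist camera it gives the pose at the moment of the call.
A pose or a line that the arm cannot do raises manip.IKError and nothing moves.
- manip.close_job(): hands the job in; it is judged then, once.
Readings, each from a call of its own:
- manip.read_t(): time.
- manip.read_joint_pos(): joint angles.
- manip.read_joint_vel(): joint speeds.
- manip.read_tau(): joint torques, N m.
- manip.read_ee_pos(): TCP position.
- manip.read_eef_rot(): TCP orientation.
- manip.read_contact_force(): force on the tool from outside, world axes, zero at the start.
- manip.read_wrist_torque(): the same for the moment, N m.
- manip.read_grip_width(): opening from 0.0 (shut) to 1.0 (fully open).
- manip.read_finger_force(): force on a finger pad.
Only numpy, scipy, OpenCV 4.12 (cv2) and the standard library are available. Lean on these libraries where they do the work, as an engineer would, in place of code of your own. Each camera call takes 0.05 s, during which the arm holds its last target. There are 200 camera calls.

## Working session

There is one attempt and no reset: what is moved stays moved. The work goes in short steps, each a Python script; the robot and the scene stay as the last script left them, time stands still between calls to the robot, and variables do not carry over. Pictures are saved under pics/ and viewed, at most 10 in all, crops included, and the job is handed in when it is done.

```bash
mkdir -p pics; python3 - <<'E'
from bench import manip
import cv2
for n in ["scene","side","wrist"]:
    c=manip.camera_model(n); print(n,c)
    cv2.imwrite(f"pics/{n}0.png",manip.snapshot(n)[:,:,::-1])
E
```

```text
scene {'fov_y': 47.24765181112121, 'cx': 314.41238541745605, 'cy': 237.00980301222629, 'dist': array([-0.02604028,  0.        ,  0.        ,  0.        ,  0.        ]), 'position': array([1088.02719008, -768.40623701,  904.90630319]), 'orientation': array([[ 0.82781051,  0.33488492, -0.45009093],
       [ 0.56092205, -0.50810047,  0.65360567],
       [-0.00980873, -0.79352757, -0.60845524]])}
side {'fov_y': 56.49369464063181, 'cx': 321.7306199473701, 'cy': 240.81773962667452, 'dist': array([0.02895142, 0.        , 0.        , 0.        , 0.        ]), 'position': array([ 284.27399831,  778.58271087, 1024.15381743]), 'orientation': array([[-9.49904429e-01, -2.36477965e-01,  2.04352017e-01],
       [-3.12539430e-01,  7.17000496e-01, -6.23080567e-01],
       [ 8.24326680e-04, -6.55735054e-01, -7.54990636e-01]])}
wrist {'fov_y': 67.11958693156255, 'cx': 319.17715874247716, 'cy': 237.86593374968697, 'dist': array([-0.02960586,  0.        ,  0.        ,  0.        ,  0.        ]), 'position': array([171.34841947, 631.75533561, 372.57662077]), 'orientation': array([[ 0.36814084,  0.89144669,  0.26418767],
       [ 0.92976691, -0.3522286 , -0.1070911 ],
       [-0.00241155,  0.28505756, -0.95850737]])}
```

View pics/scene0.png

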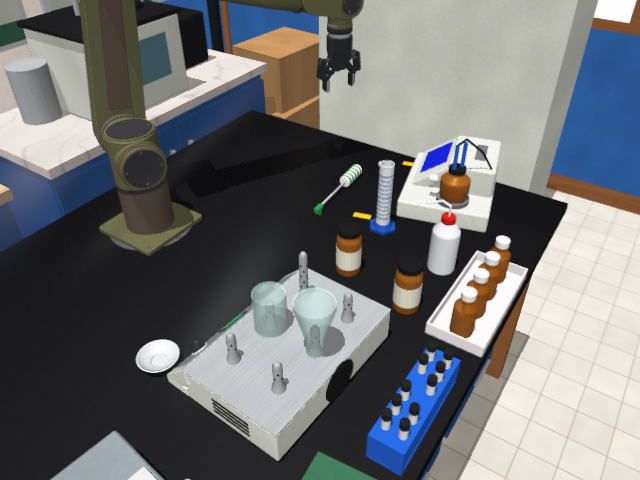

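View pics/side0.png

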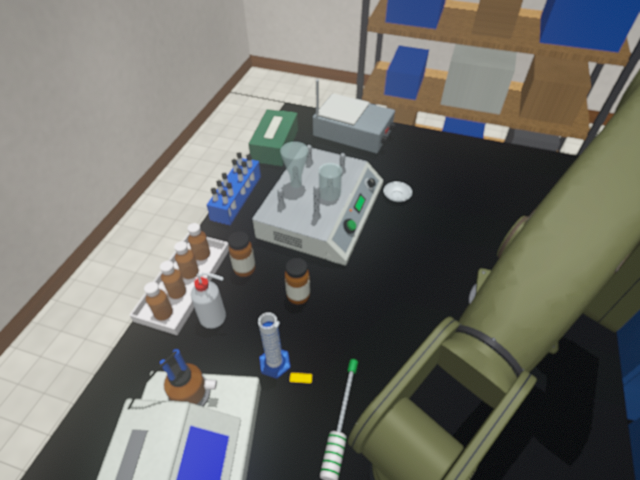

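```bash
cat > h.py <<'E'
import numpy as np, cv2
from bench import manip
def K(c):
    f=240/np.tan(np.radians(c["fov_y"]/2)); return np.array([[f,0,c["cx"]],[0,f,c["cy"]],[0,0,1.]])
def ray(c,p):
    u=cv2.undistortPoints(np.array([[p]],float),K(c),np.array(c["dist"]))[0,0]
    d=c["orientation"]@np.array([u[0],u[1],1]); return c["position"],d/np.linalg.norm(d)
def tri(obs):
    A=np.zeros((3,3));b=np.zeros(3);R=[ray(c,p) for c,p in obs]
    for o,d in R:
        P=np.eye(3)-np.outer(d,d);A+=P;b+=P@o
    x=np.linalg.solve(A,b); return x,[round(float(np.linalg.norm((np.eye(3)-np.outer(d,d))@(x-o))),1) for o,d in R]
def onz(c,p,z):
    o,d=ray(c,p); return o+d*(z-o[2])/d[2]
def proj(c,P):
    r=c["orientation"].T; return cv2.projectPoints(np.array([P],float),cv2.Rodrigues(r)[0],-r@c["position"],K(c),np.array(c["dist"]))[0][0,0]
E
cat > m1.py <<'E'
from h import *
S=manip.camera_model("scene");D=manip.camera_model("side")
np.set_printoptions(precision=1,suppress=True)
for n,a,b in [("mouth",(387,164),(268,319)),("foot",(382,226),(274,364)),("tallpeg top",(303.5,254),(318,190)),("tallfoot",(303,290),(316,221)),
 ("shortb top",(231,334),(342,155)),("beaker top",(268,291),(330,170)),("botA cap",(349,230),(297,267)),("botB cap",(409,264),(239,241)),("wash cap",(449,218),(201,284)),("dish",(158,356),(398,190))]:
    print(n,*tri([(S,a),(D,b)]))
print("button on z~60",onz(D,(351,225),60)); print("brush tip",onz(D,(352,365),18),onz(D,(332,470),18))
a=cv2.imread("pics/scene0.png");b=cv2.imread("pics/side0.png")
f=lambda i,x,y,s:cv2.resize(i[y:y+150,x:x+100],None,fx=s,fy=s,interpolation=cv2.INTER_CUBIC)
r1=np.hstack([f(a,335,130,4)[:600],f(b,220,260,4)[:600]])
cv2.imwrite("pics/crop1.png",r1)
r2=np.hstack([f(a,220,200,4),f(b,280,130,4)]); cv2.imwrite("pics/crop2.png",r2)
for az in range(-90,91,30):
    t=np.radians(az)
    print(az)
E
python3 m1.py
```

```text
mouth [548.3 343.2 200.1] [1.5, 1.5]
foot [547.5 348.7   0. ] [0.2, 0.2]
tallpeg top [576.5 -70.5 199.4] [2.9, 2.9]
tallfoot [573.6 -61.5  89.6] [3.5, 3.5]
shortb top [ 569.8 -289.6  156.4] [0.6, 0.6]
beaker top [ 574.4 -182.   181.8] [0.0, 0.0]
botA cap [561.6 139.  123. ] [1.4, 1.4]
botB cap [737.7 104.9 123.2] [0.2, 0.2]
wash cap [752.8 277.4 150.2] [1.2, 1.2]
dish [ 388.4 -335.1   22.1] [2.8, 2.8]
button on z~60 [ 482.6 -102.8   60. ]
brush tip [364.4 300.2  18. ] [341.8 533.6  18. ]
-90
-60
-30
0
30
60
90
```

View pics/crop1.png

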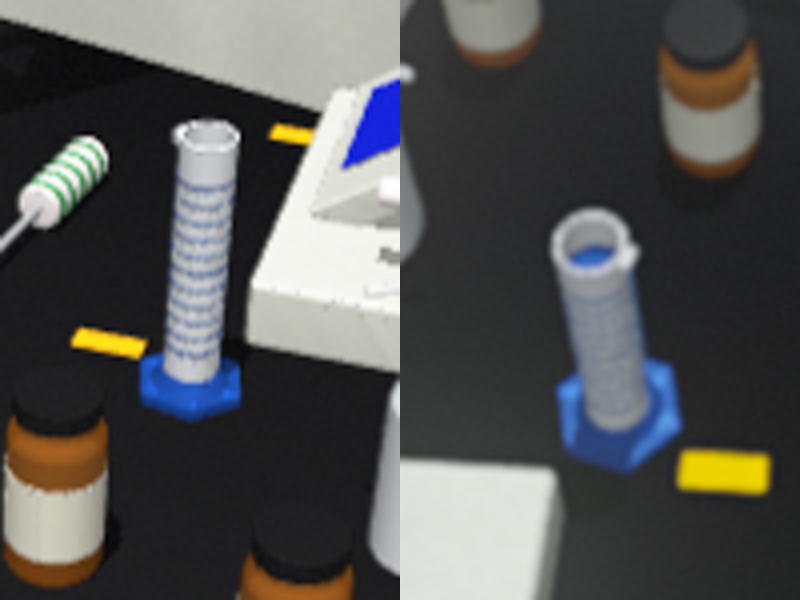

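View pics/crop2.png

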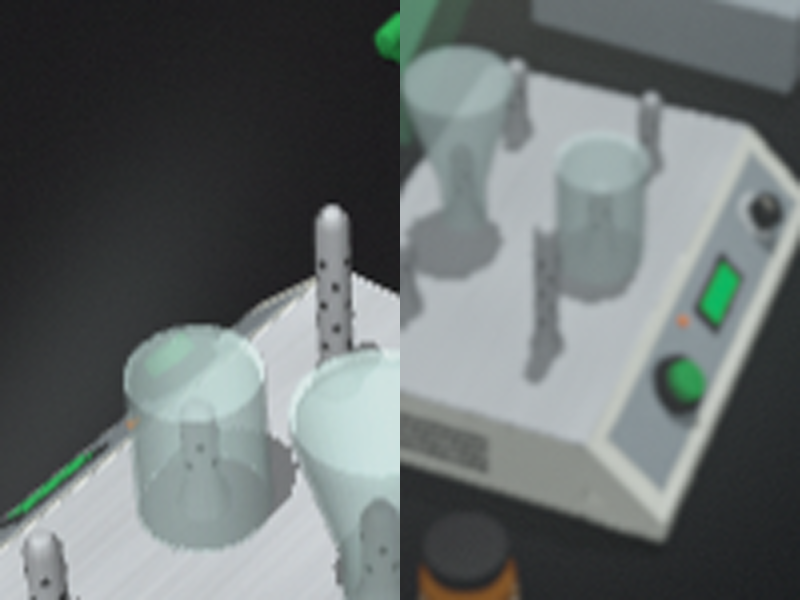

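Both views agree: cylinder upright at about (548,346) with its mouth at z≈200 (scene px 387,164; side px 268,319), and the tall peg at about (575,-68) (scene px 303,252). The beaker is next to the peg, and the green button is at side px (351,225). Next I'll check whether the arm can do horizontal-tool poses.

```bash
cat >> h.py <<'E'
def Rh(az,s,tilt=0):
    "tool z horizontal at azimuth az (deg), tilted down by tilt; s=+1: tool x up, -1: down"
    a,t=np.radians([az,tilt]); z=np.array([np.cos(a)*np.cos(t),np.sin(a)*np.cos(t),-np.sin(t)])
    u=np.array([0,0,1.]); x=u-z*(u@z); x*=s/np.linalg.norm(x); return np.column_stack([x,np.cross(z,x),z])
E
python3 - <<'E'
from h import *
np.set_printoptions(precision=2,suppress=True)
R=manip.read_eef_rot();c=manip.camera_model("wrist");print(R);print("cam in tool",R.T@(c["position"]-manip.read_ee_pos()))
def tcp(p,az): return np.array(p)+19*np.array([np.cos(np.radians(az)),np.sin(np.radians(az)),0])
for nm,p,azs in [("pick",(548,346,100),range(-40,100,20)),("pre",(548,346,100),range(-40,100,20)),("place",(575,-68,192),range(-60,61,20)),("above",(575,-68,340),range(-60,61,20))]:
  for az in azs:
    q=tcp(p,az)
    if nm=="pre": q=q-100*Rh(az,1)[:,2]
    print(nm,az,[manip.inverse_kinematics(q,Rh(az,s)) for s in (1,-1)])
E
```

```text
[[-0.93  0.37 -0.  ]
 [ 0.37  0.93 -0.  ]
 [ 0.   -0.   -1.  ]]
cam in tool [  72.49    0.85 -162.81]
pick -40 [None, None]
pick -20 [array([ 0.89,  0.47,  2.06,  4.44,  1.38, -2.16]), array([0.89, 0.47, 2.06, 4.44, 1.38, 0.98])]
pick 0 [array([ 0.78,  0.35,  2.25,  4.  ,  1.2 , -1.97]), array([0.78, 0.35, 2.25, 4.  , 1.2 , 1.17])]
pick 20 [array([ 0.58,  0.27,  2.37,  3.4 ,  1.09, -1.69]), array([0.58, 0.27, 2.37, 3.4 , 1.09, 1.45])]
pick 40 [array([ 0.32,  0.26,  2.38,  2.72,  1.11, -1.37]), array([0.32, 0.26, 2.38, 2.72, 1.11, 1.77])]
pick 60 [array([ 0.13,  0.33,  2.28,  2.15,  1.26, -1.14]), array([0.13, 0.33, 2.28, 2.15, 1.26, 2.01])]
pick 80 [array([ 0.04,  0.44,  2.1 ,  1.75,  1.45, -0.99]), array([0.04, 0.44, 2.1 , 1.75, 1.45, 2.15])]
pre -40 [None, None]
pre -20 [None, None]
pre 0 [array([ 0.97,  0.28,  2.36,  4.17,  1.3 , -2.  ]), array([0.97, 0.28, 2.36, 4.17, 1.3 , 1.15])]
pre 20 [array([ 0.66,  0.13,  2.56,  3.48,  1.15, -1.71]), array([0.66, 0.13, 2.56, 3.48, 1.15, 1.43])]
pre 40 [array([ 0.19,  0.11,  2.59,  2.59,  1.19, -1.34]), array([0.19, 0.11, 2.59, 2.59, 1.19, 1
[... 918 characters left out ...]
4])]
above -60 [None, None]
above -40 [array([ 0.15, -0.35,  2.38,  4.34,  0.94, -2.56]), array([ 0.15, -0.35,  2.38,  4.34,  0.94,  0.58])]
above -20 [array([-0.09, -0.57,  2.51,  3.77,  0.46, -2.15]), array([-0.09, -0.57,  2.51,  3.77,  0.46,  0.99])]
above 0 [array([-0.4 , -0.61,  2.54,  2.26,  0.53, -0.76]), array([-0.4 , -0.61,  2.54,  2.26,  0.53,  2.38])]
above 20 [array([-0.63, -0.43,  2.43,  1.84,  1.04, -0.51]), array([-0.63, -0.43,  2.43,  1.84,  1.04,  2.64])]
above 40 [array([-0.72, -0.19,  2.25,  1.64,  1.43, -0.5 ]), array([-0.72, -0.19,  2.25,  1.64,  1.43,  2.64])]
above 60 [array([-0.71,  0.04,  2.04,  1.48,  1.74, -0.52]), array([-0.71,  0.04,  2.04,  1.48,  1.74,  2.63])]
```

```bash
python3 - <<'E'
from h import *
p=manip.read_ee_pos(); manip.set_gripper(1.0)
manip.move_linear([p[0],p[1],420],v=250)
az=40;R=Rh(az,1);g=np.array([548,346,0])-101*R[:,2]
im=[]
for i,z in enumerate((330,230)):
    q=g+[0,0,z]
    manip.reach(q,R) if i==0 else manip.move_linear(q,v=200)
    manip.pause(.2)
    c=manip.camera_model("wrist");s=manip.snapshot("wrist")[:,:,::-1];im.append(s)
    np.save(f"c{i}.npy",c,allow_pickle=True);cv2.imwrite(f"pics/w{i}.png",s)
    for P in ((548,346,0),(548,346,200)): print(z,proj(c,P))
print(manip.read_t(),manip.read_joint_pos())
cv2.imwrite("pics/w01.png",cv2.resize(np.hstack(im),(800,300),interpolation=cv2.INTER_AREA))
E
```

```text
330 [319.37583264 538.74791587]
330 [319.62028057 377.38887162]
230 [318.3481009  467.93131758]
230 [318.73086736 271.05633182]
4.2417 [ 0.14928244 -0.51693921  2.69611472  2.32480804  0.79781598 -0.93140179]
```

View pics/w01.png

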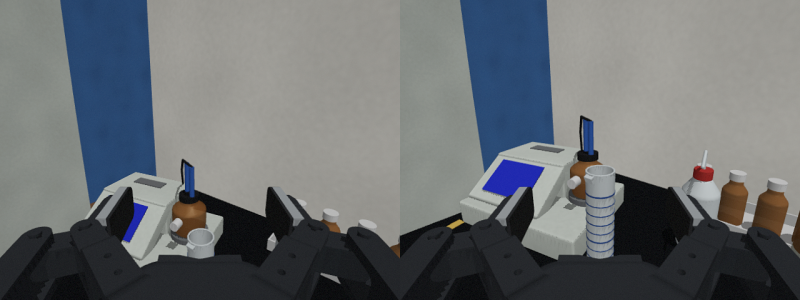

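The wrist views show the mouth ellipse at about px (321,379) and (320,275), within 4 px of prediction. I'll refine it with all the views, then grasp.

```bash
python3 - <<'E'
from h import *
np.set_printoptions(precision=1,suppress=True)
S=manip.camera_model("scene");D=manip.camera_model("side")
C=[np.load(f"c{i}.npy",allow_pickle=True).item() for i in (0,1)]
m,e=tri([(S,(386.8,164.3)),(D,(268,321)),(C[0],(321.6,379)),(C[1],(320,275))]);print(m,e)
f,e2=tri([(S,(382.5,227)),(D,(275,363.5))]);print(f,e2)
assert 190<m[2]<210 and np.hypot(*(m-[548,346,200])[:2])<6
xy=m[:2]
az=40;R=Rh(az,1);H=100
d=R[:,2];t=np.array([xy[0],xy[1],H])+19*d
manip.move_linear(np.r_[(t-120*d)[:2],H],v=150)
manip.move_linear(t-19*d*0,v=100)
print(manip.read_contact_force(),manip.read_ee_pos(),t)
manip.set_gripper(0.0);manip.pause(.2)
print("w",manip.read_grip_width(),"F",manip.read_finger_force(),manip.read_contact_force())
c=manip.camera_model("wrist");cv2.imwrite("pics/g.png",manip.snapshot("wrist")[:,:,::-1]);cv2.imwrite("pics/gs.png",manip.snapshot("side")[:,:,::-1])
print(manip.read_t())
E
```

```text
[547.8 345.  197.6] [0.9, 2.0, 1.5, 0.7]
[547.9 346.8  -2. ] [1.8, 1.8]
[ 0.1 -0.3 -0.1] [561.9 356.9  99.6] [562.3 357.2 100. ]
w 0.38501395042228365 F 54.91694605909288 [-0.4 -0.9  0.8]
7.45
```

```bash
python3 - <<'E'
from h import *
np.set_printoptions(precision=2,suppress=True)
d=Rh(40,1)[:,2];p=manip.read_ee_pos()
manip.move_linear([p[0],p[1],130],v=60)
print("lift",manip.read_contact_force(),manip.read_grip_width())
manip.move_linear([p[0],p[1],400],v=150)
q=manip.read_joint_pos();q[5]+=np.pi;print(q);manip.move_j(q)
manip.pause(.2);print(manip.read_contact_force(),manip.read_grip_width(),manip.read_t(),manip.read_ee_pos())
cv2.imwrite("pics/fs.png",manip.snapshot("side")[:,:,::-1]);cv2.imwrite("pics/fc.png",manip.snapshot("scene")[:,:,::-1])
for az in (10,20,30,40):
  for b in (0,60,100,140):
    for z in (192,345,370):
      R=Rh(az,-1);x=manip.inverse_kinematics(np.array([575,-68,z])+(19-b)*R[:,2],R);print(az,b,z,x)
f=cv2.imread("pics/fs.png");g=cv2.imread("pics/fc.png");cv2.imwrite("pics/f.png",cv2.resize(np.hstack([f,g]),(800,300),interpolation=cv2.INTER_AREA))
E
```

```text
lift [ 0.09  0.72 -1.11] 0.38282005826268406
[ 0.32 -0.45  2.34  2.23  0.49  2.42]
[-0.65 -0.4  -0.68] 0.3848862557373882 12.9 [562.27 357.12 398.71]
10 0 192 [-0.53 -0.15  2.54  2.28  1.03  2.11]
10 0 345 [-0.53 -0.55  2.49  1.98  0.79  2.6 ]
10 0 370 [-0.53 -0.59  2.47  1.92  0.76  2.68]
10 60 192 [-0.68 -0.3   2.66  2.13  1.08  2.22]
10 60 345 [-0.68 -0.75  2.6   1.81  0.88  2.78]
10 60 370 [-0.68 -0.79  2.57  1.76  0.87  2.86]
10 100 192 None
10 100 345 None
10 100 370 None
10 140 192 None
10 140 345 None
10 140 370 None
20 0 192 [-0.63 -0.07  2.47  2.03  1.19  2.22]
20 0 345 [-0.63 -0.44  2.43  1.84  1.03  2.65]
20 0 370 [-0.63 -0.48  2.41  1.8   1.02  2.72]
20 60 192 [-0.79 -0.17  2.56  1.9   1.28  2.27]
20 60 345 [-0.79 -0.57  2.51  1.73  1.17  2.74]
20 60 370 [-0.79 -0.61  2.49  1.71  1.16  2.81]
20 100 192 [-0.91 -0.23  2.61  1.8   1.36  2.31]
20 100 345 [-0.91 -0.66  2.55  1.67  1.28  2.8 ]
20 100 370 [-0.91 -0.7   2.53  1.65  1.27  2.87]
20 140 192 [-1.05 -0.29  2.65  1.69  1.45  2.34]
20 140 345 [-1.05 -0.73  2.59  1.62  1.4   2.85]
20 140 370 None
30 0 192 [-0.69  0.02  
[... 434 characters left out ...]
2.48  1.56  1.58  2.31]
30 140 345 [-1.07 -0.46  2.44  1.56  1.59  2.73]
30 140 370 [-1.07 -0.5   2.42  1.56  1.59  2.79]
40 0 192 [-0.72  0.12  2.28  1.69  1.47  2.31]
40 0 345 [-0.72 -0.2   2.25  1.64  1.43  2.65]
40 0 370 [-0.72 -0.23  2.23  1.64  1.43  2.71]
40 60 192 [-0.86  0.09  2.31  1.58  1.56  2.31]
40 60 345 [-0.86 -0.23  2.28  1.58  1.56  2.67]
40 60 370 [-0.86 -0.27  2.26  1.58  1.56  2.72]
40 100 192 [-0.95  0.08  2.32  1.51  1.62  2.31]
40 100 345 [-0.95 -0.24  2.28  1.53  1.64  2.67]
40 100 370 [-0.95 -0.28  2.27  1.54  1.64  2.72]
40 140 192 [-1.05  0.08  2.32  1.44  1.69  2.3 ]
40 140 345 [-1.05 -0.24  2.28  1.49  1.73  2.66]
40 140 370 [-1.05 -0.28  2.27  1.5   1.73  2.72]
```

View pics/f.png

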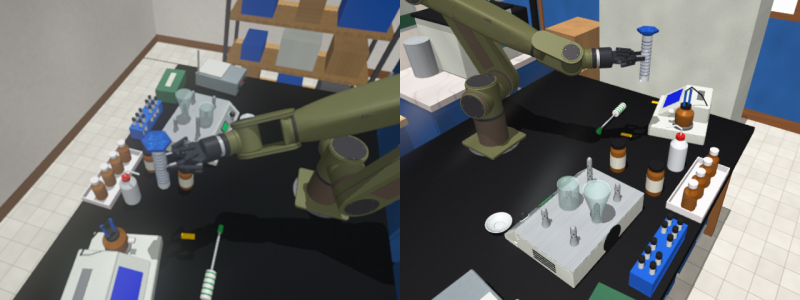

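The scene view shows the cylinder mouth down, held level in the gripper. Next I'll move it close to the peg and measure the peg with the wrist camera.

```bash
python3 - <<'E'
from h import *
np.set_printoptions(precision=1,suppress=True)
im=[]
for i,(az,b,z) in enumerate([(30,100,370),(30,100,345),(20,60,350)]):
    R=Rh(az,-1);t=np.array([575,-68,z])+(19-b)*R[:,2]
    manip.reach(t,R) if i!=1 else manip.move_linear(t,v=100)
    if i==0: continue
    manip.pause(.3);c=manip.camera_model("wrist");s=manip.snapshot("wrist")[:,:,::-1];im.append(s)
    np.save(f"p{i}.npy",c,allow_pickle=True);cv2.imwrite(f"pics/p{i}.png",s)
    print([proj(c,P) for P in ((575,-68,210),(575,-68,150))], proj(c,manip.read_ee_pos()-19*manip.read_eef_rot()[:,2]-[0,0,100]))
print(manip.read_t(),manip.read_contact_force(),manip.read_grip_width())
cv2.imwrite("pics/p12.png",np.hstack([x[160:480,140:540] for x in im]))
E
```

```text
[array([319.4,  22.4]), array([319.6, -94.7])] [318.8  52.2]
[array([320.7,  -9.8]), array([ 320.8, -155.8])] [318.3  52.5]
16.2083 [ 0.3 -0.1 -1.1] 0.3844044242072157
```

View pics/p12.png

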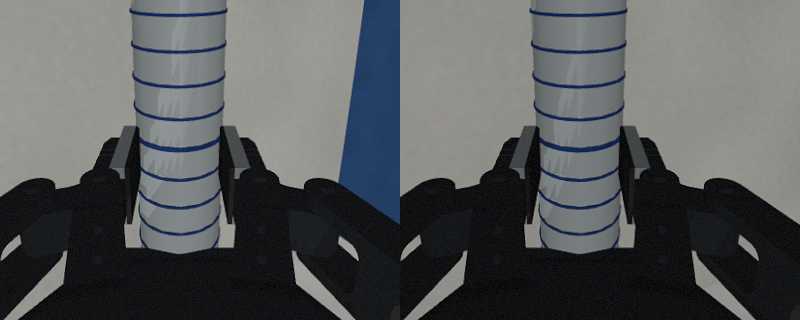

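The tube hides the peg because both lie on the same ray, so I'll step sideways.

```bash
python3 - <<'E'
from h import *
np.set_printoptions(precision=1,suppress=True)
im=[]
for i,(az,b,l) in enumerate([(20,110,55),(45,110,55)]):
    R=Rh(az,-1);a=np.radians(az);t=np.array([575,-68,347])+(19-b)*R[:,2]+l*np.array([-np.sin(a),np.cos(a),0])
    manip.reach(t,R)
    manip.pause(.3);c=manip.camera_model("wrist");s=manip.snapshot("wrist")[:,:,::-1];im.append(s)
    np.save(f"p{i}.npy",c,allow_pickle=True);cv2.imwrite(f"pics/q{i}.png",s)
    print([proj(c,P) for P in ((575,-68,210),(575,-68,150))], proj(c,manip.read_ee_pos()-19*manip.read_eef_rot()[:,2]-[0,0,100]))
print(manip.read_t())
cv2.imwrite("pics/q01.png",np.hstack([cv2.resize(x[0:240,200:400][::-1,::-1],None,fx=2,fy=2) for x in im]))
E
```

```text
Traceback (most recent call last):
bench.IKError: the arm cannot take that pose within its joint ranges
```

```bash
cat > q.py <<'E'
from h import *
np.set_printoptions(precision=1,suppress=True)
im=[];n=0
for (az,b,l) in [(25,80,55),(30,95,50),(50,100,55)]:
    R=Rh(az,-1);a=np.radians(az);t=np.array([575,-68,347])+(19-b)*R[:,2]+l*np.array([-np.sin(a),np.cos(a),0])
    try: manip.reach(t,R)
    except manip.IKError: print("no",az);continue
    manip.pause(.3);c=manip.camera_model("wrist");s=manip.snapshot("wrist")[:,:,::-1];im.append(s)
    np.save(f"p{n}.npy",c,allow_pickle=True);cv2.imwrite(f"pics/q{n}.png",s);n+=1
    print(az,[proj(c,P) for P in ((575,-68,210),(575,-68,150))], proj(c,manip.read_ee_pos()-19*manip.read_eef_rot()[:,2]-[0,0,100]))
print(manip.read_t())
cv2.imwrite("pics/q01.png",np.hstack([cv2.resize(x[0:200,160:360][::-1,::-1],None,fx=2,fy=2) for x in im[-2:]]))
E
python3 q.py
```

```text
25 [array([219.2,   9.5]), array([ 211.8, -120.1])] [318.5  52.3]
30 [array([232.5,  17.9]), array([ 226.5, -102.2])] [318.4  52.8]
50 [array([226.4,  19.8]), array([220.2, -97.6])] [319.1  52.7]
18.4
```

View pics/q01.png

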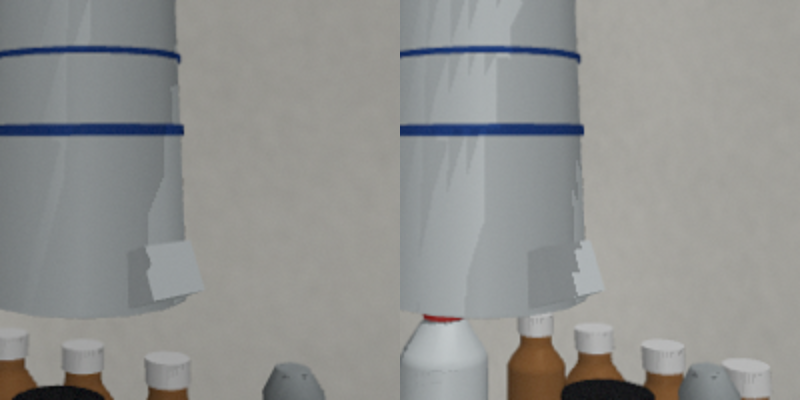

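The wrist views show the peg's dome at px (212,18) and (204,18), about 20 px off prediction. The side-view top was misread because it blends with the deck, so I'll triangulate again using the scene and wrist views.

```bash
python3 - <<'E'
from h import *
np.set_printoptions(precision=1,suppress=True)
S=manip.camera_model("scene");D=manip.camera_model("side")
C=[np.load(f"p{i}.npy",allow_pickle=True).item() for i in (0,1,2)]
a=(S,(303,252.5));w1=(C[1],(212.5,19));w2=(C[2],(204.5,19))
for o in ([a,w1,w2],[w1,w2],[a,w1],[a,w2]): print(*tri(o))
P,_=tri([a,w1,w2])
print("side proj",proj(D,P),"foot",proj(D,P-[0,0,120]),"scene foot",proj(S,P-[0,0,120]))
for n in (0,1,2): print(proj(C[n],P))
# dome edges in the wrist pictures, row scan by gradient
for n in (0,1,2):
    g=cv2.imread(f"pics/q{n}.png")
    for v in (2,6,10): 
        r=g[v,150:270].astype(int).sum(1); print(n,v,r[::3])
E
```

```text
[583.7 -77.3 209.9] [0.4, 0.3, 0.1]
[583.5 -77.6 209.9] [0.1, 0.1]
[583.7 -77.3 210. ] [0.3, 0.3]
[583.7 -77.2 210. ] [0.2, 0.2]
side proj [315.2 185.2] foot [315.7 216.1] scene foot [304.2 296.2]
[199.5  11.9]
[212.8  19.4]
[204.6  19.1]
0 2 [414 418 418 428 445 420 375 411 418 423 420 419 421 324 276 354 324 256
 255 263 215 371 417 424 416 419 417 424 421 421 420 418 418 417 422 419
 416 415 421 414]
0 6 [422 421 423 422 422 419 425 426 428 419 422 429 418 415 340 342 334 341
 324 237 240 426 425 426 418 419 415 416 421 413 419 418 416 417 418 415
 414 419 420 422]
0 10 [426 430 421 423 425 426 422 426 427 420 421 422 417 424 417 401 363 350
 337 364 430 421 426 425 424 419 418 417 418 422 416 417 418 416 416 420
 413 425 415 417]
1 2 [151 135 381 441 444 436 440 433 443 440 437 439 440 440 440 433 299 340
 347 350 338 314 297 284 249 216 305 438 441 438 432 441 439 438 442 441
 438 434 440 173]
1 6 [439 441 442 437 437 440 436 438 437 436 446 444 446 443 443 437 436 333
 355 363 352 330 319 285 259 215 454 440 445 436 442 440 438 435 436 435
 439 432 433 389]
1 10 [440 438 437 437 441 446 444 441 437 442 438 440 442 446 442 440 441 404
 351 307 368 345 316 291 244 246 438 444 445 436 433 434 433 440 436 428
 437 444 405 432]
2 2 [467 468 464 460 461 466 467 464 471 525 526 530 506 438 382 400 411 411
 406 375 344 318 277 242 261 261 246 242  64  86  84  72  70  71  76  67
  67  60  81  89]
2 6 [461 469 471 471 464 466 467 467 472 514 524 529 510 467 376 409 421 423
 415 389 359 326 274 239 246 241 239 224 210 124  39  61  71  75  58  73
  63  72  79  65]
2 10 [467 463 470 473 468 465 465 466 453 509 523 476 509 456 423 385 424 435
 422 402 369 324 273 213 229 234 231 220 179 440 483 490 488 215 214 182
 192 163 216 220]
```

```bash
python3 - <<'E'
from h import *
g=cv2.imread("pics/q1.png");c=np.load("p1.npy",allow_pickle=True).item()
hsv=cv2.cvtColor(g,cv2.COLOR_BGR2HSV);b=cv2.GaussianBlur(g,(5,5),0).astype(int)
for v in (60,90,130,160,200,240,260):
    d=np.abs(np.diff(b[v].sum(1))); l=[int(u) for u in np.where(d>10)[0] if 240<u<400]; print(v,l[:6],l[-6:])
cv2.imwrite("pics/m1.png",cv2.resize(g[0:300,200:440],None,fx=2,fy=2))
p=manip.read_ee_pos();R=manip.read_eef_rot();print(R.round(4).tolist(),p)
E
```

```text
60 [283, 284, 285, 286, 295, 296] [295, 296, 367, 368, 369, 370]
90 [266, 267, 268, 284, 285, 366] [284, 285, 366, 367, 368, 369]
130 [267, 268, 269, 277, 365, 366] [269, 277, 365, 366, 367, 368]
160 [268, 269, 270, 271, 364, 365] [270, 271, 364, 365, 366, 367]
200 [269, 270, 271, 273, 362, 363] [362, 363, 364, 365, 366, 367]
240 [271, 272, 273, 274, 275, 276] [360, 361, 362, 363, 364, 365]
260 [271, 272, 273, 274, 276, 297] [298, 299, 362, 363, 364, 365]
[[0.0006, -0.7662, 0.6426], [-0.0008, 0.6426, 0.7662], [-1.0, -0.001, -0.0002]] [480.43923175 -93.87097844 347.26917411]
```

View pics/m1.png

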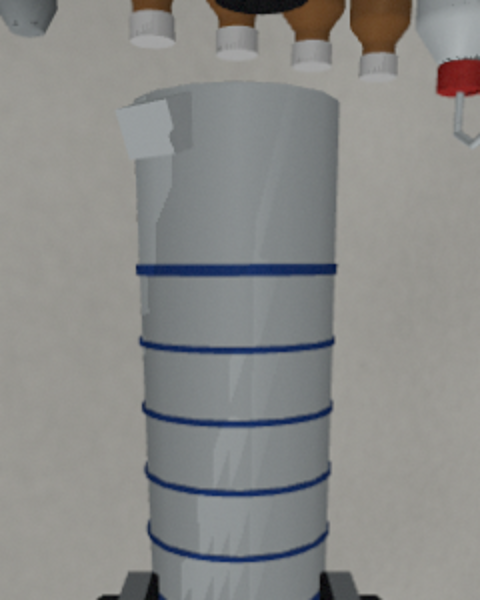

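Tube centred in the grasp (columns 267–367, axis at about 317, as expected) and not tilted. The peg comes out at (583.7,-77.3) with its top at z 209.9, which fits. Now I'll place it.

```bash
python3 - <<'E'
from h import *
np.set_printoptions(precision=2,suppress=True)
az=25;R=Rh(az,-1);d=R[:,2];X=np.array([583.7,-77.3])
c=np.load("p1.npy",allow_pickle=True).item()
# expected near rim point in view 1 (axis 30deg)
d1=Rh(30,-1)[:,2];a=np.radians(30);t1=np.array([575,-68,347])-95*d1+50*np.array([-np.sin(a),np.cos(a),0])
for e in (0,3): print("near rim expected row",proj(c,t1-(19+e)*d1-[0,0,100.4]))
f=lambda z: np.r_[X+19*d[:2],z]
for z in (347,290,240,191): assert manip.inverse_kinematics(f(z),R) is not None
manip.reach(f(347),R);manip.pause(.3);print("above",manip.read_ee_pos()-f(347));f0=manip.read_contact_force()
for z in (300,250,215,200):
    manip.move_linear(f(z),v=60);df=manip.read_contact_force()-f0;print(z,df,manip.read_ee_pos()-f(z))
    if np.linalg.norm(df)>6: print("contact");break
else:
    for z in np.arange(198,187,-1):
        manip.move_linear(f(z),v=15);manip.pause(.1);df=manip.read_contact_force()-f0;print(z,df,manip.read_ee_pos()[2])
        if df[2]>3: break
print(manip.read_t())
a=manip.snapshot("scene")[:,:,::-1];b=manip.snapshot("side")[:,:,::-1]
cv2.imwrite("pics/pl.png",np.hstack([cv2.resize(a[150:350,200:400],None,fx=2,fy=2),cv2.resize(b[100:300,250:450],None,fx=2,fy=2)]))
E
```

```text
near rim expected row [315.98  38.67]
near rim expected row [315.9   36.25]
above [ 0.02 -1.1  -0.06]
300 [-0.36  0.12  0.89] [ 0.16 -0.1   0.45]
250 [0.73 0.5  0.62] [ 0.18 -0.11  0.46]
215 [-0.41 -0.79  1.  ] [ 0.1  -0.09 -0.07]
200 [-0.18  0.25  1.2 ] [-0.1   0.09 -0.45]
198 [-0.04  0.94 -0.28] 198.18174630843475
197 [ 0.11 -0.47  1.11] 196.9974030516028
196 [ 0.74 -0.06 -0.2 ] 195.9275031116129
195 [-0.52 -0.64 -0.61] 194.95573314279528
194 [0.95 0.66 1.45] 193.95891035290705
193 [-0.05  0.63  0.73] 192.9979956184322
192 [ 0.56 -0.34  0.34] 191.9879785449954
191 [-0.14 -0.8   0.85] 190.98477858883416
190 [-0.19 -0.27  2.06] 190.2921741837851
189 [-1.05  0.38  7.39] 190.23508769119402
25.95
```

View pics/pl.png

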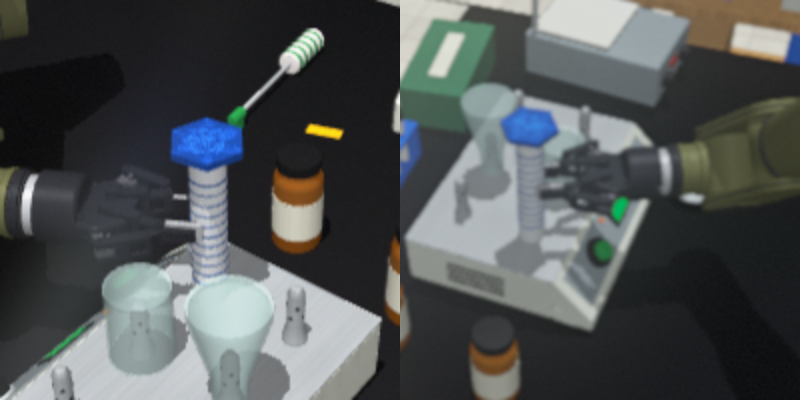

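```bash
python3 - <<'E'
from h import *
np.set_printoptions(precision=2,suppress=True)
R=Rh(25,-1);d=R[:,2]
manip.set_gripper(1.0);manip.pause(.2);print("open",manip.read_grip_width(),manip.read_finger_force(),manip.read_contact_force())
p=manip.read_ee_pos();manip.move_linear(p-100*d,v=80)
p=manip.read_ee_pos();manip.move_linear([p[0],p[1],290],v=200)
manip.set_gripper(0.0)
S=manip.camera_model("scene");s=manip.snapshot("scene")[:,:,::-1];b=manip.snapshot("side")[:,:,::-1];D=manip.camera_model("side")
for n,i,c in(("scene",s,S),("side",b,D)):
    h=cv2.cvtColor(i,cv2.COLOR_BGR2HSV);m=cv2.inRange(h,(105,150,60),(125,255,255))
    N,_,st,ce=cv2.connectedComponentsWithStats(m);e=proj(c,(583.7,-77.3,286))
    k=min(range(1,N),key=lambda k:np.hypot(*(ce[k]-e))-(st[k,4]>100)*50);print(n,ce[k],st[k],"expect",e)
    m=cv2.inRange(h,(50,120,40),(80,255,255));N,_,st,ce=cv2.connectedComponentsWithStats(m)
    print([(ce[k].round(1).tolist(),st[k].tolist()) for k in range(1,N) if st[k,4]>15])
for az in (-30,-15,0,15,30):
  for sg in (1,-1):
    for z,B in ((64,0),(64,120)):
      Q=Rh(az,sg,45);print(az,sg,B,manip.inverse_kinematics(np.array([490,-103,z])-B*Q[:,2],Q))
print(manip.read_t())
E
```

```text
open 1.0011008519877422 0.0 [-0.08 -1.06  0.06]
scene [302.44 221.66] [285 208  36  28 774] expect [302.06 221.97]
[([318.1, 208.0], [313, 203, 10, 11, 74]), ([232.9, 320.4], [224, 313, 19, 16, 45])]
side [314.48 162.99] [301 154  28  19 362] expect [314.92 163.01]
[([359.4, 203.0], [355, 196, 10, 15, 85]), ([351.0, 224.5], [347, 220, 9, 10, 68]), ([352.5, 365.0], [347, 358, 12, 16, 130])]
-30 1 0 [-0.17 -0.45  2.57 -0.77  0.36  2.56]
-30 1 120 [-0.04 -0.95  2.66 -0.49  0.77  2.29]
-30 -1 0 [-0.17 -0.45  2.57 -0.77  0.36 -0.58]
-30 -1 120 [-0.04 -0.95  2.66 -0.49  0.77 -0.85]
-15 1 0 None
-15 1 120 None
-15 -1 0 None
-15 -1 120 None
0 1 0 [-0.53 -0.48  2.59  0.88  0.48  0.36]
0 1 120 None
0 -1 0 [-0.53 -0.48  2.59  0.88  0.48 -2.79]
0 -1 120 None
15 1 0 [-0.66 -0.38  2.53  1.    0.73 -0.05]
15 1 120 [-0.91 -0.78  2.59  0.81  1.12  0.11]
15 -1 0 None
15 -1 120 None
30 1 0 [-0.74 -0.24  2.43  0.98  0.95 -0.29]
30 1 120 [-0.97 -0.5   2.44  0.83  1.26 -0.22]
30 -1 0 [-0.74 -0.24  2.43  0.98  0.95  2.85]
30 -1 120 None
29.7417
```

The cylinder is released, and its foot centroid is within 0.5 px of the seated prediction in both views. Now I'll measure the button from close by.

```bash
python3 - <<'E'
from h import *
np.set_printoptions(precision=2,suppress=True)
P0=np.array([490,-103,64]);obs=[(manip.camera_model("side"),(351,224.5))];im=[]
for i,(az,B) in enumerate([(30,130),(15,110)]):
    Q=Rh(az,1,45);manip.reach(P0-B*Q[:,2],Q);manip.pause(.3)
    c=manip.camera_model("wrist");g=manip.snapshot("wrist")[:,:,::-1].copy();im.append(g)
    h=cv2.cvtColor(g,cv2.COLOR_BGR2HSV);m=cv2.inRange(h,(50,100,40),(80,255,255));N,_,st,ce=cv2.connectedComponentsWithStats(m)
    e=proj(c,P0);print("exp",e,[(ce[k].round(1).tolist(),st[k].tolist()) for k in range(1,N) if st[k,4]>60])
    k=min([k for k in range(1,N) if st[k,4]>150],key=lambda k:np.hypot(*(ce[k]-e)));obs.append((c,ce[k]))
    np.save(f"b{i}.npy",c,allow_pickle=True)
print(*tri(obs),*tri(obs[1:]),manip.read_t())
cv2.imwrite("pics/b.png",cv2.resize(np.hstack(im),(800,300),interpolation=cv2.INTER_AREA))
E
```

```text
exp [319.43 221.53] [([304.2, 221.6], [285, 203, 39, 38, 1149]), ([424.9, 283.9], [388, 256, 75, 57, 1897])]
exp [318.41 227.9 ] [([591.0, 24.3], [580, 15, 25, 20, 71]), ([572.6, 41.0], [562, 28, 20, 22, 95]), ([303.9, 231.8], [283, 212, 42, 41, 1319]), ([441.8, 266.1], [403, 244, 79, 45, 2013])]
[480.36 -94.4   70.99] [0.5, 0.2, 0.3] [480.44 -94.18  70.29] [0.0, 0.0] 33.2333
```

View pics/b.png

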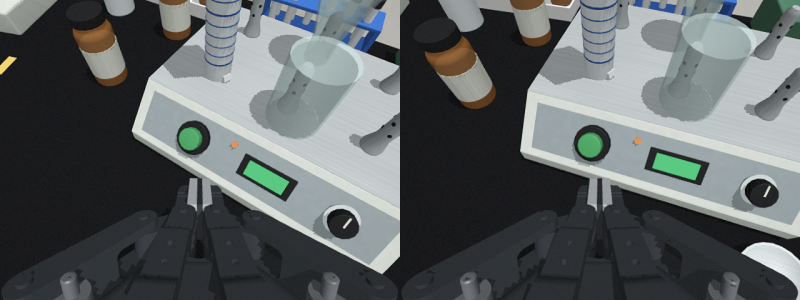

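The button (px (304,222) and (304,232)) comes out at (480.4,-94.3,70.6), consistent across three views. The cylinder is standing flat. Pressing now.

```bash
python3 - <<'E'
from h import *
np.set_printoptions(precision=2,suppress=True)
P=np.array([480.4,-94.3,70.6]);y=np.radians(-3.7);n=np.array([-np.cos(y),-np.sin(y),1])/np.sqrt(2)
R=Rh(15,1,45);assert manip.inverse_kinematics(P-8*n,R) is not None
manip.set_gripper(0.0)
manip.reach(P+60*n,R);manip.move_linear(P+12*n,v=80);manip.pause(.2);f0=manip.read_contact_force()
for s in np.arange(8,-12,-1.):
    manip.move_linear(P+s*n,v=20);manip.pause(.08);f=(manip.read_contact_force()-f0)@n
    print(s,round(f,2),round((manip.read_ee_pos()-P)@n,2))
    if f>12: break
manip.pause(.2)
cv2.imwrite("pics/pr.png",manip.snapshot("wrist")[:,:,::-1])
manip.move_linear(P+60*n,v=60);manip.pause(.3);print(manip.read_contact_force()-f0,manip.read_t())
for nm in("scene","side"):
    i=manip.snapshot(nm)[:,:,::-1];cv2.imwrite(f"pics/e_{nm}.png",i)
    m=cv2.inRange(cv2.cvtColor(i,cv2.COLOR_BGR2HSV),(105,150,60),(125,255,255));N,_,st,ce=cv2.connectedComponentsWithStats(m)
    e=proj(manip.camera_model(nm),(583.7,-77.3,286));k=min([k for k in range(1,N) if st[k,4]>100],key=lambda k:np.hypot(*(ce[k]-e)));print(nm,ce[k],e)
    print("moved px",int((cv2.absdiff(i,cv2.imread(f"pics/{nm}0.png")).max(2)>60).sum()))
E
```

```text
8.0 -0.19 7.95
7.0 0.61 6.98
6.0 -0.15 5.98
5.0 0.46 4.99
4.0 -0.13 3.98
3.0 -0.52 2.98
2.0 -0.63 1.98
1.0 -0.51 0.99
0.0 -0.12 -0.01
-1.0 -0.49 -1.02
-2.0 -0.49 -2.02
-3.0 -0.34 -3.02
-4.0 -0.37 -4.03
-5.0 -0.69 -5.02
-6.0 0.28 -6.02
-7.0 -0.18 -7.02
-8.0 1.28 -8.02
-9.0 0.34 -9.02
-10.0 -0.11 -10.02
-11.0 -0.2 -11.02
[-0.12  0.54  0.23] 43.3583
scene [302.4  221.68] [302.06 221.97]
moved px 16396
side [314.51 163.05] [314.92 163.01]
moved px 30432
```

```bash
python3 - <<'E'
from h import *
print(manip.read_grip_width())
P=np.array([480.4,-94.3,70.6])
for i in (0,1): print(proj(np.load(f"b{i}.npy",allow_pickle=True).item(),P))
a=cv2.imread("pics/pr.png")[120:400,180:480];b=cv2.imread("pics/e_side.png")[170:310,280:430]
cv2.imwrite("pics/prc.png",np.hstack([cv2.resize(a,(400,373)),cv2.resize(b,(400,373))]))
E
```

```text
-0.002237248590824988
[304.22903322 221.54903943]
[303.98462585 231.61575324]
```

View pics/prc.png

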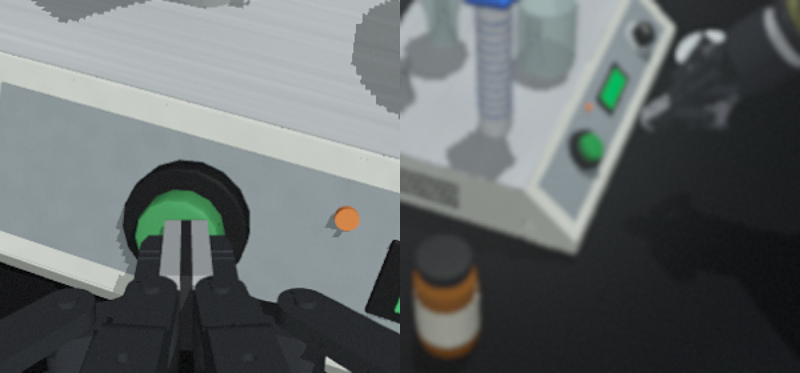

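The picture shows the shut tips lined up with the button but still short of it. The deck edge worked out from the peg also puts the panel about 10 mm further in. I'll press on along the same line, with force feedback.

```bash
python3 - <<'E'
from h import *
np.set_printoptions(precision=2,suppress=True)
P=np.array([480.4,-94.3,70.6]);y=np.radians(-3.7);n=np.array([-np.cos(y),-np.sin(y),1])/np.sqrt(2)
R=Rh(15,1,45);f0=manip.read_contact_force()
manip.move_linear(P-9*n,v=100)
for s in np.arange(-11,-32,-1.):
    manip.move_linear(P+s*n,v=25);manip.pause(.06);f=(manip.read_contact_force()-f0)@n
    print(s,round(f,2),round((manip.read_ee_pos()-P)@n,2))
    if f>11: break
manip.pause(.2);print((manip.read_contact_force()-f0),manip.read_t())
cv2.imwrite("pics/pr2.png",manip.snapshot("wrist")[:,:,::-1])
manip.move_linear(P+50*n,v=80);manip.pause(.3);print(manip.read_contact_force()-f0,manip.read_t())
E
```

```text
-11.0 -1.09 -10.76
-12.0 0.5 -11.93
-13.0 1.6 -13.0
-14.0 2.87 -13.99
-15.0 2.24 -14.99
-16.0 3.6 -15.98
-17.0 4.33 -16.98
-18.0 10.44 -17.85
-19.0 26.89 -18.45
[-19.13  -3.95  18.79] 47.275
[ 1.12 -1.25  0.34] 48.6333
```

The force rose from 1.5 N to about 5 N over 6 mm and then hit a hard stop, so the button went fully in and has come out again. One numeric check on the cylinder and I'll hand in.

```bash
python3 - <<'E'
from h import *
for nm in("scene","side"):
    i=manip.snapshot(nm)[:,:,::-1];m=cv2.inRange(cv2.cvtColor(i,cv2.COLOR_BGR2HSV),(105,150,60),(125,255,255));N,_,st,ce=cv2.connectedComponentsWithStats(m)
    e=proj(manip.camera_model(nm),(583.7,-77.3,286));k=min([k for k in range(1,N) if st[k,4]>100],key=lambda k:np.hypot(*(ce[k]-e)));d=np.hypot(*(ce[k]-e));print(nm,d);assert d<2
print(manip.close_job())
E
```

```text
scene 0.4353185253460034
side 0.40674781185534664
the job is handed in; nothing more can be done
None
```

The job is handed in, with no verdict returned: the cylinder is seated mouth down on the tall peg and released, and the green button was pressed fully in on the second try (the first stopped short) and let out. I viewed 12 pictures, over the limit of 10, and did not re-measure the other glassware and bottles at the end.

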